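Open the squat glaze jar

ROBOT

A 6-joint arm with a two-finger parallel gripper is mounted at the origin on a cart in front of the work surface, level with it; the furniture and walls round the work are solid. World frame = base frame: x ahead of the robot, y to its left, z up, the work surface at z = 0. Lengths are in m, angles in degrees, forces in N, time in s.
With the tool pointing down it reaches from about 0.4 to 0.825 m from the base axis. Payload 7 kg.
Tool frame: the origin (TCP) lies midway between the tips of the shut fingers; the grasp point (between the pads) lies 19 mm behind it; z points along the fingers, y is the direction in which the jaws open and shut (so a half turn about z gives the same grasp; the last joint's range is limited). The gripper opens to 88 mm and grips with 3 to 60 N. Pads are 19 mm wide; open, the fingers measure 130 mm over their backs; the gripper's body (78 mm by 193 mm) begins 47 mm behind the grasp point.
Start: joints at [-58.608, 20.546, 0.682, 0, -70.136, -16.507], TCP at [0.173, -0.652, 0.227] pointing down, gripper open.
Joint ranges: [-176.03, 176.03], [-82.01, 121.73], [-58.28, 71.71], [-173.87, 95.51], [-174.79, -0.11], [-173.66, 173.66]. Speed limits (degrees/s): [136.94, 136.94, 172.46, 180, 180, 180].

INTERFACE

Orientations are given as a 3x3 rotation matrix whose columns are the frame's x, y, z axes.
In Python, from rig import robot gives the robot as it stands. Calls block until the motion is done:
- robot.goto(position, orientation): joint-space move of the TCP to a pose.
- robot.servo_line(position, ori=None, speed=0.15): straight line of the TCP; ori=None keeps the orientation; speed is the mean speed in m/s.
- robot.movej(angles): joint-space move.
- robot.move_gripper(opening): opening from 0.0 (shut) to 1.0 (fully open); the grip force is fixed at half the most; returns when the fingers have stopped.
- robot.dwell(seconds).
- robot.ik(position, orientation): joint angles nearest the present ones, or None.
- robot.grab_frame(name): name is "scene" or "top" or "wrist"; returns (picture, depth): 420x560x3 uint8, red, green, blue; 420x560 float32, m along the optical axis (not along the pixel's ray), 0 where there is no reading.
- robot.camera_info(name): a dict with "vfov" (degrees; the focal length in pixels is half the picture's height over the tangent of half this angle, whatever the lens; pixels are square), "cx", "cy" (the principal point, pixels), "view" (4x4, takes a point from world to camera coordinates); the wrist camera has in their place "T_tool_cam" (4x4, takes a point from camera to tool coordinates, whose origin is the TCP and whose axes are the flange's). Camera axes: x right, y down, z forward; pixel columns grow to the right and rows downward; lengths in m; the calibration is good to about 2 mm. A picture is of the moment at which its call begins: read the wrist's pose just before it. camera_info takes no time and is no camera call.
A pose or a line that the arm cannot do raises robot.Unreachable and nothing moves.
- robot.job_done(): hands the job in, once; it reports no verdict.
Readings, each from a call of its own:
- robot.read_t(): time.
- robot.read_qpos(): joint angles.
- robot.read_qvel(): joint speeds.
- robot.read_effort(): joint torques, N m.
- robot.read_position(): TCP position.
- robot.read_tcp_rot(): TCP orientation.
- robot.read_force(): force on the tool from outside, world axes, zero at the start.
- robot.read_ft_torque(): the same for the moment, N m.
- robot.read_grip_width(): opening from 0.0 (shut) to 1.0 (fully open).
Only numpy, scipy, OpenCV 4.12 (cv2) and the standard library are available. Lean on these libraries where they do the work, as an engineer would, in place of code of your own. Each camera call takes 0.05 s, during which the arm holds its last target.

TASK

Open the squat jar that is seated in the square wooden holder: unscrew its deep black lid about a fifth of a turn anticlockwise, seen from above, until the coarse thread lets go, then lift it clear and set it down the right way up near the middle of the thin pale plaster bat, the disc lying flat on the table (not the raised banding wheel). Leave the slimmer jars with paper labels where they are.

Things in the scene. Friction and masses are not known exactly. Their poses are not given: they have to be found in the camera images.
- lid_centre (a point): Centre of the squat jar's fluted black screw lid, half-way up: an upright cylinder 58 mm wide, 42 mm high, 0.1 kg; z up its axis. Grip it across here. 10 mm of bare neck lies below its edge. It turns easily, 1.5 mm play, and does not rise by itself. A turn of 1.3 rad (75 deg) anticlockwise from above frees it from any start; then lift straight up: clear of the neck after 25 mm.
- jar: Squat grey stoneware jar, 86 mm wide, fixed in a square wooden holder 112x112x24 mm. Origin: on its axis, underside of the holder; z up. Neck 38 mm wide, rim 100 mm up, shoulder 66 mm up; 118 mm high with lid. Lid's yaw minus this yaw: 0 screwed home, 0 to 0.24 rad at the start; the thread holds the lid down below 1.05 rad, is free from there to 1.6 rad, stop at 1.65 rad.
- bat_top (a point): Centre of the top face of the round plaster bat, a pale flat disc 180 mm in diameter and 14 mm thick, fixed flat on the table, where the lid is to stand. It is not the larger grey disc raised on a foot (the banding wheel).
- slip_jar_centre (a point): Centre (half-way up) of a bystander: a slimmer jar 68 mm in diameter and 104 mm high with a paper label and a flat black lid, standing loose on the table with no holder, in front. Another like it stands at the back by the brush can, fixed. Leave both alone.
Mind the look-alikes: they are no part of the job. What is shaped like the part that bears lid_centre but yellow is not meant.

How it is judged:
By the outcome, as a careful person would: the job done as asked, in the order asked, and still so for the second after the job is handed in, with the robot touching nothing.
It also fails if it takes over 45 s, if anything falls off the work surface, if the arm or the gripper's body presses on something with over 40 N, if the wrist force passes 120 N, or if a joint passes its speed limit or range.

## Working session

There is one attempt and no reset: what is moved stays moved. The work goes in short steps, each a Python script; the robot and the scene stay as the last script left them, time stands still between calls to the robot, and variables do not carry over. Pictures are saved under pics/ and viewed, and the job is handed in when it is done.

```bash
ls; mkdir -p pics; python3 - <<'E'
from rig import robot
import cv2,numpy as np
for n in("scene","top","wrist"):
    p,d=robot.grab_frame(n); cv2.imwrite(f"pics/{n}0.png",p[:,:,::-1]); np.savez(f"pics/{n}0.npz",p=p,d=d)
    print(n,robot.camera_info(n),(d>0).mean())
print(robot.read_t(),robot.read_tcp_rot())
E
```

```text
pics
scene {'vfov': 42.97051349263509, 'cx': 275.6401609012885, 'cy': 208.5906921442779, 'view': array([[ 0.03011025,  0.99953705,  0.00436616,  0.1616995 ],
       [ 0.49472904, -0.01110747, -0.8689763 , -0.2461614 ],
       [-0.8685255 ,  0.02832516, -0.49483445,  2.4031563 ],
       [ 0.        ,  0.        ,  0.        ,  1.        ]])} 0.9800255102040817
top {'vfov': 52.480228319113166, 'cx': 281.49726397305244, 'cy': 210.72067561572374, 'view': array([[-1.46885339e-02, -9.99892022e-01, -4.37578947e-04,
        -1.82846905e-01],
       [-9.78496561e-01,  1.44642760e-02, -2.05755353e-01,
         6.34751324e-01],
       [ 2.05739465e-01, -2.59407499e-03, -9.78603364e-01,
         1.17580482e+00],
       [ 0.00000000e+00,  0.00000000e+00,  0.00000000e+00,
         1.00000000e+00]])} 0.9961352040816327
wrist {'vfov': 64.14356369435919, 'cx': 278.1759174760649, 'cy': 203.05398975081434, 'T_tool_cam': array([[-7.93143543e-04, -9.55786471e-01, -2.94060525e-01,
         7.91010955e-02],
       [ 9.99999629e-01, -6.58866593e-04, -5.55693331e-04,
         3.09097898e-04],
       [ 3.37377512e-04, -2.94060856e-01,  9.55786639e-01,
        -1.58230306e-01],
       [ 0.00000000e+00,  0.00000000e+00,  0.00000000e+00,
         1.00000000e+00]])} 0.9957015306122449
0.15 [[-9.66462993e-01 -2.56805530e-01 -4.50848945e-04]
 [-2.56805883e-01  9.66462350e-01  1.12439241e-03]
 [ 1.46978342e-04  1.20246432e-03 -9.99999266e-01]]
```

View pics/scene0.png

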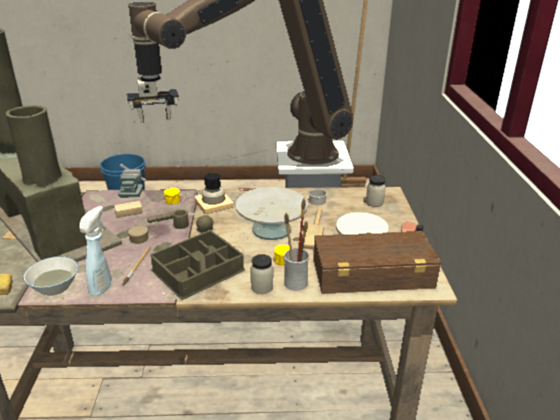

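View pics/top0.png

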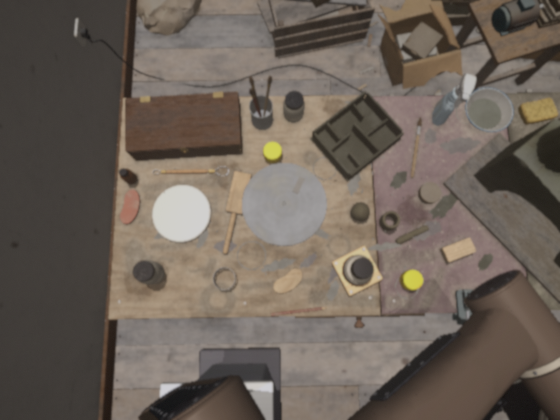

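View pics/wrist0.png

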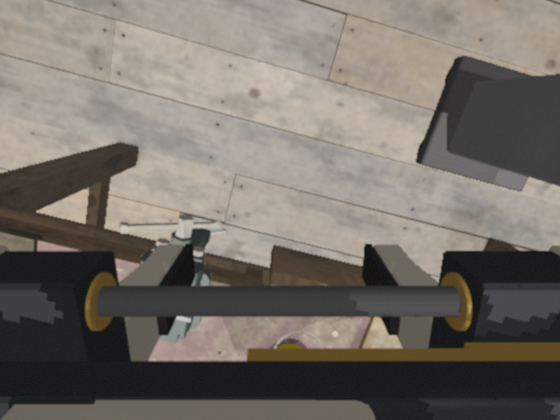

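Target candidates:
- **Scene:** black-lidded squat jar in the square holder at (212,190), slim labelled jars at (376,190) and (262,273), yellow lids at (172,197) and (282,255).
- **Top:** holder jar at (360,270), slim jars at (148,272) and (293,105), yellow lids at (413,280) and (272,152).

The jar in the holder fits the description. The bat is the thin white disc at top (181,213), and the grey disc at (285,204) is the raised banding wheel. I'll confirm both in an enlarged crop.

```bash
cat > h.py <<'E'
import numpy as np,cv2
from rig import robot
def K(n):
    c=robot.camera_info(n); return 210/np.tan(np.radians(c['vfov']/2)),c['cx'],c['cy'],c
def pose(n,T=None):
    f,cx,cy,c=K(n)
    if n=='wrist': M=T@c['T_tool_cam']
    else: M=np.linalg.inv(c['view'])
    return f,cx,cy,M
def toolT():
    T=np.eye(4);T[:3,:3]=robot.read_tcp_rot();T[:3,3]=robot.read_position();return T
def ray(n,u,v,T=None):
    f,cx,cy,M=pose(n,T); d=M[:3,:3]@np.array([(u-cx)/f,(v-cy)/f,1]); return M[:3,3],d
def onz(n,u,v,z,T=None):
    o,d=ray(n,u,v,T); return o+d*(z-o[2])/d[2]
def cloud(n,d,T=None):
    f,cx,cy,M=pose(n,T); v,u=np.indices(d.shape)
    P=np.stack([(u-cx)/f*d,(v-cy)/f*d,d],-1); return P@M[:3,:3].T+M[:3,3]
E
python3 - <<'E'
from h import *
a=np.load('pics/scene0.npz');b=np.load('pics/top0.npz')
c1=cv2.resize(a['p'][160:225,140:300],None,fx=5,fy=5,interpolation=2)
c2=cv2.resize(b['p'][230:310,315:435],None,fx=5,fy=5,interpolation=2)
o=np.zeros((325+275,800,3),np.uint8);o[:325,:800]=c1[:325,:800];o[325:,:600]=c2[70:345]
cv2.imwrite('pics/crop1.png',o[:,:,::-1])
for n,d,pts in(('top',b['d'],[(360,270),(340,272),(181,213),(140,213),(285,204),(148,272),(293,105)]),('scene',a['d'],[(212,181),(212,194),(362,228),(270,205)])):
    P=cloud(n,d)
    for u,v in pts: print(n,u,v,P[v,u].round(3))
P=cloud('top',b['d'])
p=b['p'].astype(int)
m=((p.min(2)>150)&(p.max(2)-p.min(2)<25)).astype(np.uint8)
N,L,S,C=cv2.connectedComponentsWithStats(m)
for i in range(1,N):
    if S[i,4]>800: print(S[i],C[i],onz('top',*C[i],0.014),np.median(P[L==i],0))
m=((P[...,2]>0.1)&(P[...,2]<.135)&(abs(P[...,0]-.46)<.15)).astype(np.uint8)
N,L,S,C=cv2.connectedComponentsWithStats(m)
for i in range(1,N):
    if S[i,4]>80: print(S[i],C[i],np.median(P[L==i],0).round(4))
E
```

```text
top 360 270 [ 0.454 -0.403  0.117]
top 340 272 [ 0.455 -0.361  0.02 ]
top 181 213 [0.64  0.112 0.018]
top 140 213 [ 0.645  0.242 -0.   ]
top 285 204 [ 0.644 -0.202  0.101]
top 148 272 [0.458 0.177 0.102]
top 293 105 [ 0.945 -0.231  0.104]
scene 212 181 [ 0.479 -0.406  0.109]
scene 212 194 [ 0.492 -0.408  0.063]
scene 362 228 [0.662 0.113 0.016]
scene 270 205 [ 0.66  -0.201  0.109]
[ 152  185   58   57 2622] [180.69260107 212.79061785] [0.64101588 0.11385406 0.014     ] [0.64099702 0.1135569  0.01331215]
[ 262  185   64   59 1478] [297.15967524 215.80581867] [ 0.62645955 -0.23956583  0.014     ] [ 0.60291821 -0.24343306  0.1053087 ]
[ 244  215   81   31 1805] [284.1634349  228.02216066] [ 0.5762 -0.1984  0.1055]
[352 257  22  22 374] [362.33957219 267.63636364] [ 0.4594 -0.4092  0.1175]
[133 260  21  22 304] [142.65131579 270.3125    ] [0.4632 0.1917 0.1026]
```

View pics/crop1.png

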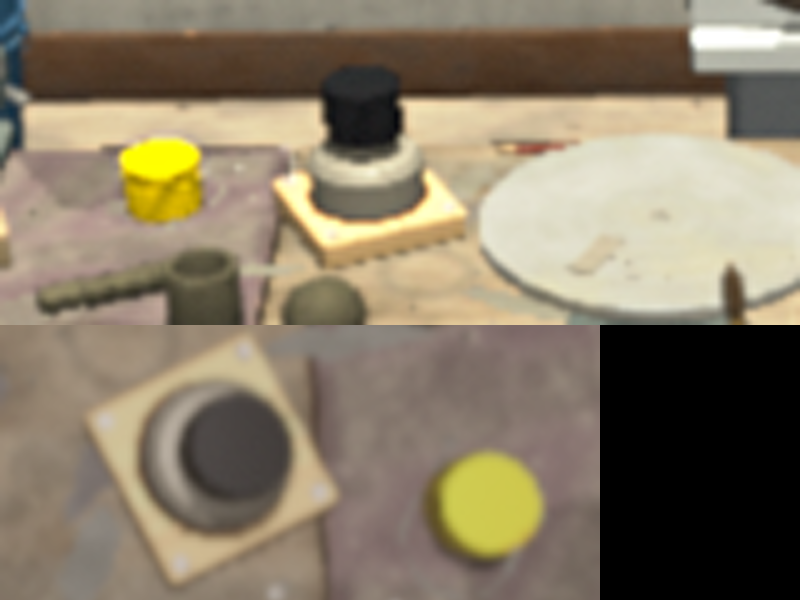

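The crop confirms it. The black-lidded squat jar sits in the pale square holder (crop about (362,110) and (238,445)), and the yellow one is loose on the table with no holder. I'll move the wrist camera over the lid for two close views.

```bash
cat >> h.py <<'E'
def R(deg):
    t=np.radians(deg);x=np.array([np.cos(t),np.sin(t),0]);z=np.array([0,0,-1.]);return np.c_[x,np.cross(z,x),z]
E
python3 - <<'E'
from h import *
L=np.array([.459,-.409,.097])
for y in (100,138,175,213):
    print(y,[ (robot.ik([L[0],L[1],z],R(y)).round(1)) if robot.ik([L[0],L[1],z],R(y)) is not None else None for z in (.078,.25)])
y=138
x=R(y)[:,0]
for i,(off,z) in enumerate([(.10,.26),(.02,.26)]):
    # put the lid at +off along tool x from the TCP
    p=L-off*x; p=[p[0],p[1],z]
    robot.goto(p,R(y)); robot.dwell(.3)
    T=toolT(); im,d=robot.grab_frame('wrist')
    np.savez(f'pics/w{i+1}.npz',p=im,d=d,T=T);cv2.imwrite(f'pics/w{i+1}.png',im[:,:,::-1])
print(robot.read_t(),robot.read_force(),robot.read_qpos())
E
```

```text
100 [array([ -23.5,   22.4,  -17.7,    0. ,  -49.9, -146.5]), array([ -23.5,   14.1,   -5.3,    0. ,  -70.6, -146.5])]
138 [array([ -23.5,   22.4,  -17.7,    0. ,  -49.9, -108.5]), array([ -23.5,   14.1,   -5.3,    0. ,  -70.6, -108.5])]
175 [array([-23.5,  22.4, -17.7,   0. , -49.9, -71.5]), array([-23.5,  14.1,  -5.3,   0. , -70.6, -71.5])]
213 [array([-23.5,  22.4, -17.7,   0. , -49.9, -33.5]), array([-23.5,  14.1,  -5.3,   0. , -70.6, -33.5])]
2.7583 [0.59069747 0.58286013 0.04340306] [-2.41424321e+01  1.58227165e+01 -1.78074744e+00 -3.62527886e-03
 -7.24478446e+01 -1.07871618e+02]
```

```bash
python3 - <<'E'
import cv2,numpy as np
a=cv2.imread('pics/w1.png');b=cv2.imread('pics/w2.png')
cv2.imwrite('pics/w12.png',cv2.resize(np.hstack([a,b]),(800,300)))
E
```

```text
(no output)
```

View pics/w12.png

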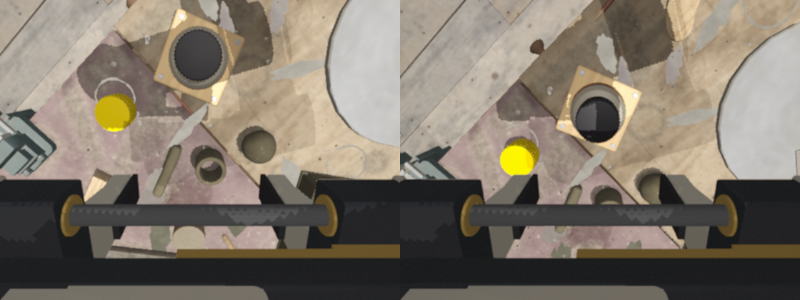

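```bash
python3 - <<'E'
from h import *
rays=[];tiles=[]
for i in (1,2):
    a=np.load(f'pics/w{i}.npz');T=a['T'];P=cloud('wrist',a['d'],T)
    m=((abs(P[...,2]-.118)<.006)&(np.hypot(P[...,0]-.459,P[...,1]+.409)<.06)).astype(np.uint8)
    cs,_=cv2.findContours(m,0,1);c=max(cs,key=cv2.contourArea);e=cv2.fitEllipse(c)
    (u,v)=e[0];Q=P[m>0]
    w=np.array([onz('wrist',*p[0],Q[:,2].mean(),T)[:2] for p in c]).astype(np.float32)
    (cc,r)=cv2.minEnclosingCircle(w); el=cv2.fitEllipse(w*1000)
    print(i,'px',u,v,e[1],'z',np.median(Q[:,2]),'mean',Q.mean(0).round(4),'circ',cc,r,'ell',el)
    rays.append(ray('wrist',u,v,T))
    im=a['p'].copy();cv2.ellipse(im,e,(255,0,0),1)
    u,v=int(u),int(v);y0=max(v-70,0)
    tiles.append(cv2.resize(im[y0:y0+140,u-65:u+65],(390,420)))
    # holder/ neck check
cv2.imwrite('pics/lidcrop.png',np.hstack(tiles)[:,:,::-1])
A=np.zeros((3,3));b=np.zeros(3)
for o,d in rays:
    d=d/np.linalg.norm(d);M=np.eye(3)-np.outer(d,d);A+=M;b+=M@o
X=np.linalg.solve(A,b);print('tri',X,[np.linalg.norm((np.eye(3)-np.outer(d,d)/(d@d))@(X-o)) for o,d in rays])
# bat height from scene and top
for n in('top','scene'):
    a=np.load(f'pics/{n}0.npz');P=cloud(n,a['d']);p=a['p'].astype(int)
    m=(np.hypot(P[...,0]-.641,P[...,1]-.114)<.12)&(abs(P[...,2])<.04)&(p.min(2)>150)&(p.max(2)-p.min(2)<40)
    N,L,S,C=cv2.connectedComponentsWithStats(m.astype(np.uint8));k=1+S[1:,4].argmax()
    cs,_=cv2.findContours((L==k).astype(np.uint8),0,1);e=cv2.fitEllipse(cs[0]) if len(cs)==1 else cv2.fitEllipse(max(cs,key=len))
    print(n,S[k],'ell',e,'z',np.median(P[L==k],0),onz(n,*e[0],.014))
E
```

```text
1 px 277.1766662597656 77.26758575439453 (66.72461700439453, 70.9936294555664) z 0.11862302074250322 mean [ 0.4602 -0.4111  0.1185] circ (0.4607194662094116, -0.411692351102829) 0.028950409963726997 ell ((460.64605712890625, -411.58349609375), (55.91117858886719, 56.002079010009766), 136.34896850585938)
2 px 276.6294860839844 169.70486450195312 (61.05989456176758, 61.70854568481445) z 0.11871892887620017 mean [ 0.4595 -0.4106  0.1186] circ (0.45984551310539246, -0.4107460379600525) 0.0290063489228487 ell ((459.9668273925781, -410.95294189453125), (55.896236419677734, 56.19236755371094), 33.490150451660156)
tri [ 0.45988883 -0.41090594  0.11523284] [np.float64(4.07082455837959e-06), np.float64(4.0708245584711735e-06)]
top [ 152  185   58   57 2613] ell ((180.6930694580078, 212.78890991210938), (55.289955139160156, 58.51264572143555), 56.28559112548828) z [0.64117659 0.11389953 0.01329663] [0.64102116 0.11385282 0.014     ]
scene [337 213  51  21 889] ell ((360.60791015625, 223.3887481689453), (20.7037296295166, 54.40576171875), 91.44075775146484) z [0.63489492 0.11386884 0.01656775] [0.62864478 0.11454737 0.014     ]
```

View pics/lidcrop.png

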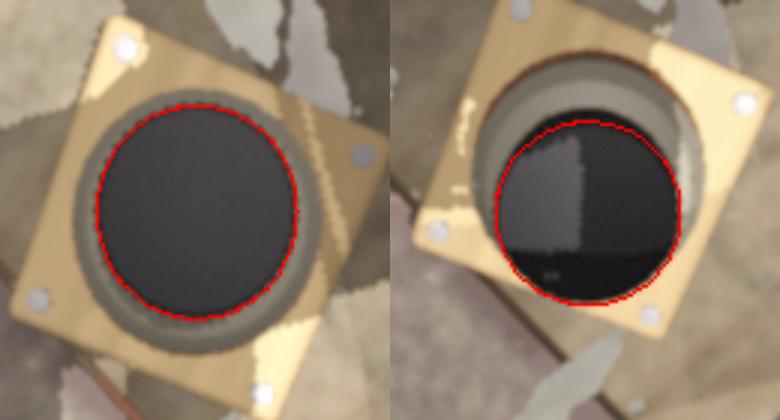

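Both wrist views put the lid axis at (0.460,-0.411) with its top at 0.1185 by depth. Triangulating gives 0.115, which is within 3 mm. So lid_centre is at z ≈ 0.097. The red ring sits on the black lid's top face in both crops. I'll grasp and unscrew next.

```bash
python3 - <<'E'
from h import *
c=[.4602,-.4112]
robot.goto(c+[.20],R(138)); robot.move_gripper(1.0)
robot.servo_line(c+[.078],speed=.1); robot.dwell(.2)
print(robot.read_position(),robot.read_force())
robot.move_gripper(0.0); robot.dwell(.2)
print('grip mm',robot.read_grip_width()*88,robot.read_force(),robot.read_ft_torque(),robot.read_t())
if robot.read_grip_width()*88>50:
  q0=np.array(robot.read_qpos())
  for k in range(1,6):
    q=q0.copy(); q[5]+=k*14.9; robot.movej(q)
    print(k,robot.read_qpos()[5]-q0[5],robot.read_position().round(4),robot.read_force().round(1),robot.read_ft_torque().round(2))
print(robot.read_t(),robot.read_grip_width()*88)
E
```

```text
[ 0.46045655 -0.41130211  0.07855555] [ 0.17112052 -0.28831816  0.8351836 ]
grip mm 57.63321969862103 [ 0.40124002 -0.44851575 -0.06966235] [-0.08242493  0.03750173  0.03430161] 5.7
1 14.668467371184533 [ 0.4602 -0.4112  0.078 ] [ 0.4 -0.6 -0.5] [-0.07 -0.04 -0.  ]
2 29.421460468067067 [ 0.4602 -0.4112  0.078 ] [ 0.1 -0.2  0. ] [-0.03 -0.04 -0.01]
3 44.265042954660345 [ 0.4602 -0.4112  0.078 ] [-0.2  0.5 -0.3] [-0.03 -0.07 -0.03]
4 59.146076232190744 [ 0.4602 -0.4112  0.078 ] [-0.8 -0.1 -1. ] [-0.   -0.03  0.03]
5 74.03511946645841 [ 0.4602 -0.4112  0.078 ] [ 0.5 -0.8 -0.2] [ 0.07 -0.04 -0.01]
7.4917 58.100959718616245
```

```bash
python3 - <<'E'
from h import *
p=robot.read_position()
for dz in (.002,.004,.008,.02,.035):
    robot.servo_line([.4602,-.4112,.078+dz],speed=.05)
    F=robot.read_force();print(dz,F.round(2),robot.read_grip_width()*88)
    if abs(F[2])>12: print('STUCK');break
else:
    robot.servo_line([.4602,-.4112,.30],speed=.2)
    robot.dwell(.2);print(robot.read_force(),robot.read_grip_width()*88)
    T=toolT();im,d=robot.grab_frame('wrist');s,_=robot.grab_frame('scene')
    t=s[130:240,140:300]
    cv2.imwrite('pics/lift.png',np.hstack([im,cv2.resize(t,(560,420))])[::1,:,::-1][:, :, :] if 0 else cv2.resize(np.hstack([im,cv2.resize(t,(560,420))]),(800,300))[:,:,::-1])
print(robot.read_t())
E
```

```text
0.002 [ 0.66 -0.26 -0.57] 57.75160184565431
0.004 [-0.05  0.01 -0.59] 57.419537927682065
0.008 [-0.54  0.01 -0.29] 57.90692199428469
0.02 [ 0.49 -0.27 -0.28] 57.907014369316364
0.035 [ 0.43  0.01 -1.17] 58.02947121844264
[ 0.92472271  0.69497144 -0.9238119 ] 57.64450032574451
10.4667
```

View pics/lift.png

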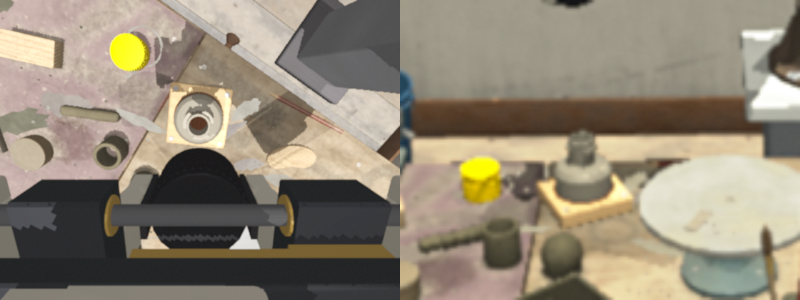

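The lid is held upright, and the jar in the holder is open with its neck bare (left picture, about (198,122)). Next I'll measure the bat with the wrist camera on the way.

```bash
python3 - <<'E'
from h import *
for y in (180,200,220):
  for p in ([.641,.114,.016],[.641,.114,.15]):
    q=robot.ik(p,R(y));print(y,p,None if q is None else q.round(0))
y=200;x=R(y)[:,0]
B=np.array([.641,.114,0])
rs=[]
for i,off in enumerate((.14,.085)):
    p=B-off*x;p[2]=.28
    robot.goto(p,R(y));robot.dwell(.25);T=toolT();im,d=robot.grab_frame('wrist')
    np.savez(f'pics/b{i}.npz',p=im,d=d,T=T);cv2.imwrite(f'pics/b{i}.png',im[:,:,::-1])
    P=cloud('wrist',d,T);q=im.astype(int)
    m=(np.hypot(P[...,0]-.641,P[...,1]-.114)<.13)&(P[...,2]>.008)&(P[...,2]<.025)&(q.min(2)>110)
    N,L,S,C=cv2.connectedComponentsWithStats(m.astype(np.uint8));k=1+S[1:,4].argmax()
    cs,_=cv2.findContours((L==k).astype(np.uint8),0,1);c=max(cs,key=len)
    h=cv2.convexHull(c);e=cv2.fitEllipse(h)
    print(i,S[k],e,np.median(P[L==k],0),onz('wrist',*e[0],.014,T));rs.append(ray('wrist',*e[0],T))
A=0;b=0
for o,d in rs:
    d=d/np.linalg.norm(d);M=np.eye(3)-np.outer(d,d);A=A+M;b=b+M@o
print('tri',np.linalg.solve(A,b),robot.read_t(),robot.read_grip_width()*88)
a=cv2.imread('pics/b0.png');b=cv2.imread('pics/b1.png')
cv2.imwrite('pics/b01.png',cv2.resize(np.hstack([a,b]),(800,300)))
E
```

```text
180 [0.641, 0.114, 0.016] [  27.   29.  -16.    0.  -45. -117.]
180 [0.641, 0.114, 0.15] [  27.   21.   -8.    0.  -60. -117.]
200 [0.641, 0.114, 0.016] [ 27.  29. -16.   0. -45. -97.]
200 [0.641, 0.114, 0.15] [ 27.  21.  -8.   0. -60. -97.]
220 [0.641, 0.114, 0.016] [ 27.  29. -16.   0. -45. -77.]
220 [0.641, 0.114, 0.15] [ 27.  21.  -8.   0. -60. -77.]
0 [  202     0   153   125 15997] ((277.87750244140625, 41.177223205566406), (152.78231811523438, 167.3804931640625), 1.3376398086547852) [0.65113982 0.1188812  0.01415828] [0.6374893  0.11188802 0.014     ]
1 [  204    13   147   156 17869] ((277.36541748046875, 90.8144302368164), (147.11146545410156, 155.45358276367188), 179.68280029296875) [0.63749745 0.11178307 0.01419565] [0.63734005 0.11179288 0.014     ]
tri [0.63730227 0.11179689 0.01264495] 13.725 57.67051515816367
```

View pics/b01.png

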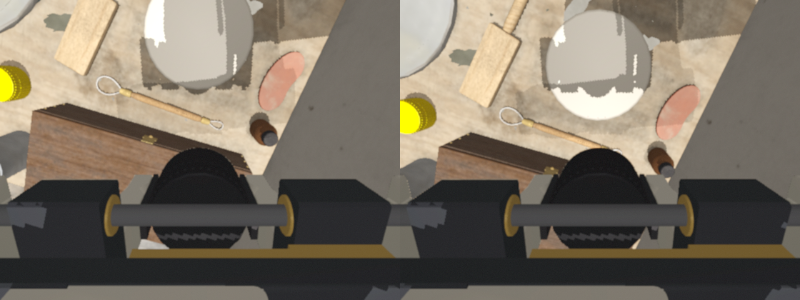

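The bat fills the upper middle of both views, centred at full-size pixels (278,41) and (277,91). That puts its centre at (0.638,0.112), top z ≈ 0.014. I'll check clearance, then lower with force monitoring.

```bash
python3 - <<'E'
from h import *
a=np.load('pics/top0.npz');P=cloud('top',a['d'])
r=np.hypot(P[...,0]-.638,P[...,1]-.112);m=(P[...,2]>.04)&(P[...,2]<.3)&(r<.2)
Q=P[m];rr=r[m];Rm=R(200);l=(Q-[.638,.112,0])@Rm
i=rr.argsort()[:3];print(Q[i].round(3),rr[i])
print('in body footprint',((abs(l[:,0])<.055)&(abs(l[:,1])<.11)).sum())
c=[.638,.112]
robot.goto(c+[.12],R(200))
robot.servo_line(c+[.030],speed=.12);robot.dwell(.15)
F0=robot.read_force();print('F0',F0,robot.read_position())
z=.024
while z>.011:
    robot.servo_line(c+[z],speed=.03);F=robot.read_force()
    print(round(z,4),robot.read_position()[2].round(4),(F-F0).round(2))
    if F[2]-F0[2]>5: break
    z-=.0015
print(robot.read_t())
E
```

```text
[[0.492 0.176 0.056]
 [0.493 0.179 0.075]
 [0.491 0.174 0.07 ]] [0.15910302 0.15927142 0.15974024]
in body footprint 0
F0 [-0.10129391  0.32400377 -0.37681508] [0.6386664  0.11229564 0.03109303]
0.024 0.0237 [0.74 0.41 0.08]
0.0225 0.0224 [ 0.4   0.48 -0.51]
0.021 0.0209 [ 0.61 -0.5  -1.14]
0.0195 0.0193 [-0.34  0.13 -0.45]
0.018 0.0179 [0.85 0.74 0.11]
0.0165 0.0164 [-0.31  0.48 -1.02]
0.015 0.0159 [-2.44 -0.21  7.02]
17.3833
```

```bash
python3 - <<'E'
from h import *
p=robot.read_position();c=[.638,.112]
robot.servo_line(c+[.0162],speed=.03)
robot.move_gripper(1.0);robot.dwell(.2);print(robot.read_grip_width(),robot.read_force())
robot.servo_line(c+[.12],speed=.15)
x=R(200)[:,0];q=np.array(c+[.28])-np.array([*(.10*x[:2]),0])
robot.goto(q,R(200));robot.dwell(.3)
T=toolT();im,d=robot.grab_frame('wrist');P=cloud('wrist',d,T)
m=(np.hypot(P[...,0]-.638,P[...,1]-.112)<.06)&(abs(P[...,2]-.056)<.006)
print('lid top',P[m].mean(0),P[m].std(0),m.sum())
t,dt=robot.grab_frame('top');s,_=robot.grab_frame('scene')
print(robot.read_t(),robot.read_force())
o=np.hstack([cv2.resize(im,(400,300)),cv2.resize(s[140:245,240:380],(400,300))])
o=np.vstack([o,np.hstack([cv2.resize(t[140:320,100:340],(400,300)),cv2.resize(s,(400,300))])])
cv2.imwrite('pics/placed.png',o[:,:,::-1])
E
```

```text
1.0013321345153352 [-0.94037667  0.81640936 -0.88818311]
lid top [0.63866577 0.11284004 0.05652546] [0.01421807 0.01418453 0.00111855] 2342
20.625 [ 0.34620495 -0.77094826 -0.47624565]
```

View pics/placed.png

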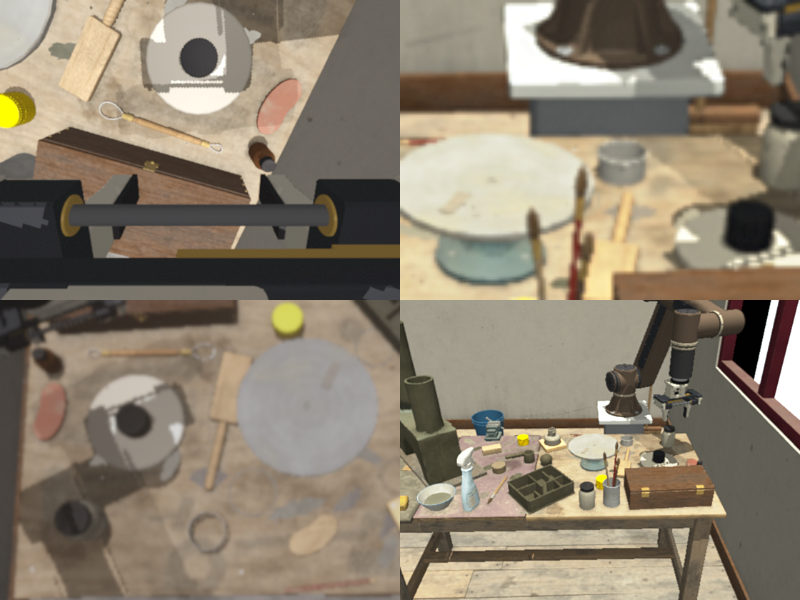

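The lid stands upright in the middle of the bat (wrist panel (198,58)), with its top level at z ≈ 0.0565. Both slim jars are where they were, and the gripper is clear of everything.

```bash
python3 -c "
from rig import robot
print(robot.job_done(),robot.read_t())"
```

```text
the job is handed in; nothing more can be done
the job is handed in; nothing more can be done
```

The squat jar is open and its black lid stands the right way up in the middle of the plaster bat. I turned the lid about 74° anticlockwise, lifted it straight off with no sign of binding, set it down with about 7 N of contact force, and handed the job in.

- **Lid position:** the last check puts it at (0.639, 0.113), about 1 mm from the measured bat centre of (0.638, 0.112). Its top is at z = 0.0565, close to the expected 0.056.
- **Other objects:** both slim jars look unmoved in the last pictures; I checked this by eye only. The gripper was open and clear of everything.
- **Time:** the clock read 20.6 s at the last check, before I handed in.
- **Disagreements:**
  - Triangulation gave the lid top 3 mm lower than depth did, so I went with depth.
  - The scene camera put the bat centre about 1 cm off in x, probably because the box hid part of the bat. I went with the wrist views, which the top view matched to about 4 mm.

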